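# Slide the vial rack home in the autosampler and start it

### The arm

A 6-joint arm with a two-finger parallel gripper is mounted at the origin on the work surface. World frame = base frame: x ahead of the robot, y to its left, z up, the work surface at z = 0. Lengths are in m, angles in rad, forces in N, time in s.
With the tool pointing down it reaches from about 0.25 to 0.725 m from the base axis. Payload 4 kg.
Tool frame: the origin (TCP) lies where the fingers leave the gripper's body, on its centre line; the fingertips stand 73 mm ahead of it and the grasp point (between the pads) lies 54 mm ahead of it; z points along the fingers, y is the line along which they close (so a half turn about z gives the same grasp; the last joint's range is limited). The gripper opens to 85 mm and grips with 20 to 120 N. Pads are 22 mm wide; open, the fingers measure 114 mm over their backs; the gripper's body (76 mm by 85 mm) begins 54 mm behind the grasp point. The pads swing forward as they close: fully open they stand 13 mm farther back than shut.
Start: joints at [-1.273, 0.241, 0.005, 1.335, 0, 1.571], TCP at [0.147, -0.478, 0.304] pointing down, gripper open.
Joint ranges: [-2.72, 2.72], [-1.05, 1.87], [-1.09, 1.28], [-1.99, 2.15], [-1.42, 1.44], [-3.14, 3.14]. Speed limits (rad/s): [2.79, 2.79, 3.14, 3.14, 3.14, 3.14].

### API

Orientations are given as a unit quaternion [x, y, z, w].
In Python, from plant import arm, get_image gives the robot as it stands. The module is installed in compiled form; this text tells all that it offers.
- The arm moves only by the tool drive_tool, never from a script. Its argument "rows" is a list of rows, each an object with "fingers": the finger opening in mm, from 0 to 85.4; "travel": the shift along the world's x, y, z in mm, a list of three; "delta_rot": the turn, a rotation vector about the world's x, y, z in degrees, a list of three. In form: [{"fingers": fingers, "travel": [x, y, z], "delta_rot": [rx, ry, rz]}, ...]. A call has 1 to 5 rows; each row is the pose to reach, as a shift and turn from the pose commanded when the call began; what a row does not reach only later rows make up. A row lasts 1/12 s, in which the tool goes at most 41.7 mm and 7.16 degrees, less where a joint would pass 70% of its speed; a pose out of reach is approached as far as the arm can. A call with a gripper value outside its range is refused whole. The fingers move at their own pace and stop on an object; "newtons" is the grip in N (left out, the last holds). Time passes only in rows, so rows that repeat a pose let the fingers close. It gives the time, the measured TCP pose, the force, the opening and the grip force at its end, in the units of the state.
- arm.get_obs(): the state, without advancing time (a new reading comes with each control period).
- get_image(name): name is "side" or "top"; returns a dict with "img" (384x512x3 uint8, blue, green, red), "fx", "fy", "cx", "cy" (pixels), "rvec" (rotation vector, rad) and "tvec" (3), from world to camera coordinates, as OpenCV has them. Camera axes: x right, y down, z forward; pixel columns grow to the right and rows downward; lengths in m; the calibration is good to about 2 mm. A picture is of the moment at which its call begins. There is no depth.
- arm.finish_job(): hands the job in; it is judged then, once.
The state is a dict: "clock": time; "qpos": joint angles; "qd": joint speeds; "tau": joint torques, N m; "eef_pos": TCP position; "tool_rot": TCP orientation; "ft_force": force on the tool from outside, world axes, zero at the start; "torque": the same for the moment, N m; "grip_width": opening from 0.0 (shut) to 1.0 (fully open); "gripper_force": force on a finger pad.
Only numpy, scipy, OpenCV 4.12 (cv2) and the standard library are available. Lean on these libraries where they do the work, as an engineer would, in place of code of your own. Each camera call takes 0.05 s, during which the arm holds its last target. There are 200 camera calls.

### The job

The wide vial rack stands loose and askew on the autosampler's deck. Without picking it up, push it gently along the deck with the fingertips until it sits square in the deck's far left corner, flat against both the rear stop and the left fence; only then press the round start key on the right-hand strip all the way down and let it go. Leave the narrow rack of standards, the single vial and everything else where they stand, and finish with the arm clear.

Things in the scene. Friction and masses are not known exactly. Their poses are not given: they have to be found in the camera images.
- sampler: Bench autosampler, fixed, white base 350 x 470 mm with a flat grey deck 40 mm above the bench. Origin on the bench; +x towards its rear stop (away from the robot), +y left, yaw within 0.12 rad of the world. Deck: x from -156 mm (open front edge) to the rear stop's face at +100 mm, y from -185 to +185 mm between two fences; stop and fences aluminium, 14 mm high above the deck.
- probe_post (a point): Top of the sampler's probe post, 260 mm above the bench, behind the stop at the right (sampler x = 150, y = -165 mm); its arm reaches from there 80 mm to the right. Keep clear. The drive housing under it, behind the whole stop, is 60 mm high above the bench.
- rack_home (a point): Point on the deck surface (40 mm above the bench) where the middle of the wide rack's underside lies when the rack sits in the far left corner: sampler frame x = 55, y = 110 mm. Axes as the sampler's: x towards the rear stop, y towards the left fence.
- rack: Wide white vial rack, loose on the deck, 90 mm (its x) x 150 mm (its y) x 28 mm high, straight sides; its black-capped amber vials reach 42 mm above the deck; 0.2 to 0.45 kg, slides at 1 to 4 N. Origin mid-underside. Starts 50 to 110 mm short of home in x, 30 to 90 mm in y, turned up to 0.35 rad. At home a long side lies on the rear stop, a short end on the left fence.
- start_key (a joint): Travel of the start key in m: 0 up, 0.006 fully down; a spring of about 5 N at full travel brings it back.
- start_key_top (a point): Centre of the top of the start key, a round grey push button 28 mm across in a black housing, the only round button on the grey key strip right of the right fence (strip 64 mm wide, 48 mm above the bench). Pressed straight down.
- standards: Bystander: narrow white rack of standards, 150 mm (its x) x 40 mm x 28 mm, one row of five wide white-capped amber vials, 50 mm high in all, loose on the deck near the right fence. Origin in the middle of its underside.
- vial: Bystander: single clear vial, 27 mm across, 45 mm high, white cap, standing near the deck's front edge right of the middle. Origin under its base.
- sample_bottle: Bystander: white plastic sample bottle, 62 mm across, 130 mm high, on the bench left of the sampler. Origin under its base.
- amber_bottle: Bystander: amber bottle with blue cap, 72 mm across, 150 mm high, on the bench right of the sampler. Origin under its base.
- beaker: Bystander: small clear beaker, 52 mm across, 70 mm high, on the bench left of the sampler. Origin under its base.
- meter: Bystander: hand-held meter, 190 x 100 x 33 mm, lying on the bench right of the sampler. Origin in the middle of its underside.
- marker: Bystander: marker pen, 140 mm long, 15 mm thick, lying on the bench to the left in front of the sampler. Origin under its middle.
Things that resemble listed ones, but are neither listed nor needed, are in the scene too. What is shaped like the rack but yellow is not meant.

How it is judged:
By the outcome, as a careful person would: the job done as asked, in the order asked, and still so for the second after the job is handed in, with the robot touching nothing.
It also fails if it takes over 51 s, if anything falls off the work surface, if the arm or the gripper's body presses on something with over 40 N, if the wrist force passes 120 N, or if a joint passes its speed limit or range.

## Working session

There is one attempt and no reset: what is moved stays moved. The work goes in short steps, Python scripts to look and compute and a tool call to move; the robot and the scene stay as the last step left them, time stands still between calls to the robot, and variables do not carry over. Pictures are saved under pics/ and viewed, at most 10 in all, crops included, and the job is handed in when it is done.

Besides the shell and the picture viewer there is one more tool, called after ">>>" as name([rows], argument=value, ...), one row to a line, values as JSON. drive_tool: Moves the arm, as the interface text tells. Its arguments: {"type":"object","properties":{"rows":{"type":"array","items":{"type":"object","properties":{"fingers":{"type":"number"},"travel":{"type":"array","items":{"type":"number"}},"delta_rot":{"type":"array","items":{"type":"number"}}}}},"newtons":{"type":"number"}},"required":["rows"]}

```bash
mkdir -p pics; cat > h.py <<'E'
import numpy as np, cv2
from plant import arm, get_image
def ray(c,px,z):
    R=cv2.Rodrigues(np.array(c["rvec"],float))[0]; t=np.array(c["tvec"],float).reshape(3)
    px=np.atleast_2d(np.array(px,float))
    d=np.c_[(px[:,0]-c["cx"])/c["fx"],(px[:,1]-c["cy"])/c["fy"],np.ones(len(px))]@R
    o=-R.T@t
    return o+d*((z-o[2])/d[:,2])[:,None]
def proj(c,P):
    K=np.array([[c["fx"],0,c["cx"]],[0,c["fy"],c["cy"]],[0,0,1]],float)
    return cv2.projectPoints(np.atleast_2d(np.array(P,float)),np.array(c["rvec"],float),np.array(c["tvec"],float),K,None)[0][:,0]
E
python3 - <<'E'
from h import *
for n in("top","side"):
    c=get_image(n); cv2.imwrite(f"pics/{n}0.png",cv2.resize(c["img"],(800,600)))
    R=cv2.Rodrigues(np.array(c["rvec"]))[0]; print(n,-R.T@np.array(c["tvec"]),c["fx"])
E
```

```text
top [ 0.20246439 -0.04878288  1.78247955] 485.22690485826485
side [0.1080882  0.82241829 0.75758629] 376.9723046386774
```

View pics/top0.png

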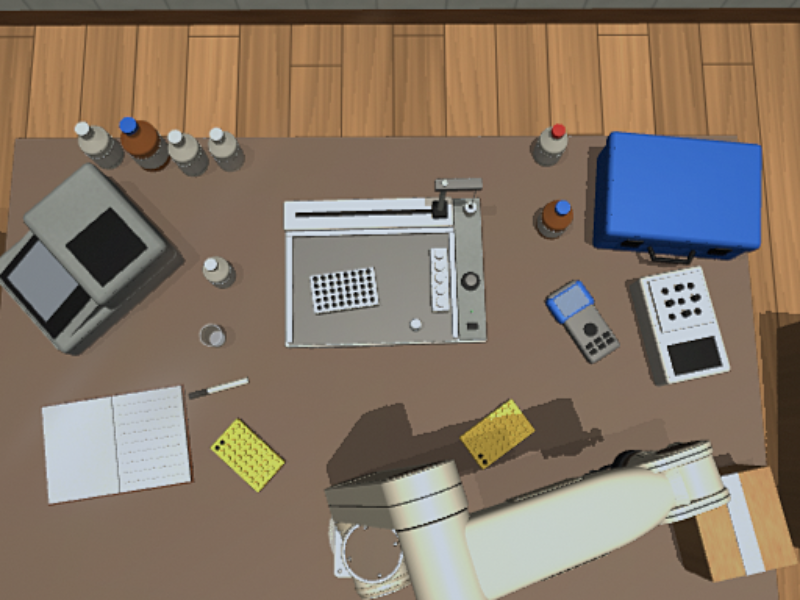

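View pics/side0.png

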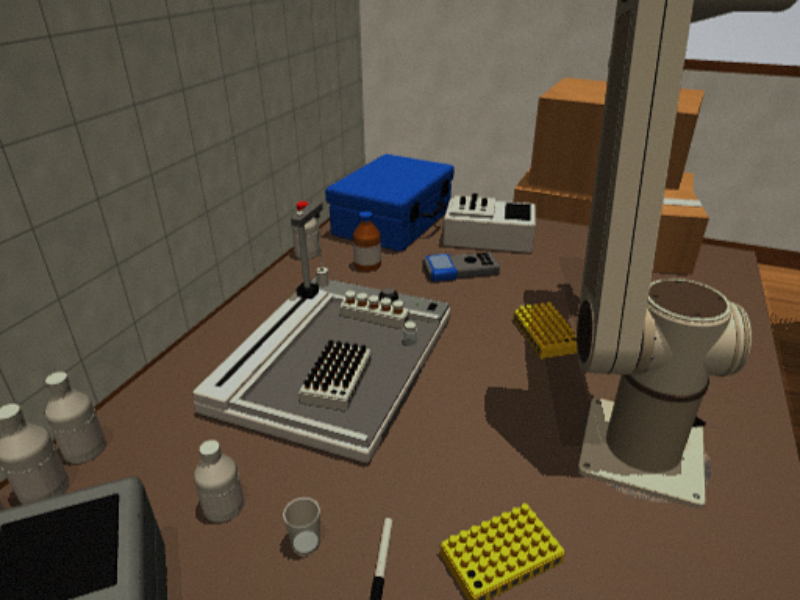

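Top view: rack at (343,290), key (470,281), standards (440,280), vial (416,324); the deck spans columns 290–452 and rows 233–343, with its left fence at column 288. Side view: probe post at (303,245), rack at (337,372).

```bash
cat > m.py <<'E'
from h import *
def rack(c):
    g=cv2.cvtColor(c["img"],cv2.COLOR_BGR2GRAY)
    return g
def line(c,pts,z):
    w=ray(c,pts,z); vx,vy,x,y=cv2.fitLine(w[:,:2].astype(np.float32),cv2.DIST_HUBER,0,0.01,0.01).ravel(); return (vx,vy,x,y)
E
python3 - <<'E'
from h import *
c=get_image("top"); im=c["img"]
cv2.imwrite("pics/topz.png",cv2.resize(im[120:230,175:320],None,fx=5.4,fy=5.4,interpolation=cv2.INTER_CUBIC))
g=cv2.cvtColor(im,cv2.COLOR_BGR2GRAY)
print(g[185,175:320]); print(g[115:228,250]); print(im[160,250])
np.save("pics/g0.npy",g)
E
```

```text
[111 110 111 112 112 110 108 122 181 216 215 205  81 125 135 134 134 134
 136 135 134 135 132 138 182 225 222 218 218 216 216 135  96 101 217 210
  51   5  32 130 215  27   6  59 178 214  55  22  70 189 217 116 103 155
 228 218 174 172 219 228 226 200 111 173 227 207  86 130 140 139 139 138
 139 138 140 139 140 140 140 139 139 140 139 140 141 140 140 140 140 141
 140 141 141 141 140 140 140 141 144 132  90 182 220 213 202 214 211 210
 209 210 214 208 106  97 225 218 205  58 158 152 151 156 153  89  61  47
  54  50  72 108 163 154 150 152 146  72 105 115 112 113 113 113 112 114
 113]
[111 110 110 110 110 110 111 111 109 111 105 118 188 216 209 208 209 214
 209  86  18  26 112 228 212 208 208 208 212 209 160 123 223 213 165  81
 139 136 135 136 136 135 135 136 136 136 136 137 136 136 136 137 138 137
 136 138 138 138 138 137 138 138 138 139 137 139 138 138 138 139 139 138
 139 139 139 140 141 141 139 140 141 140 141 142 141 141 141 141 142 142
 142 143 142 142 143 144 143 144 143 143 144 145 143 146 149 126  67 115
 113 112 113 112 112]
[130 136 138]
```

View pics/topz.png

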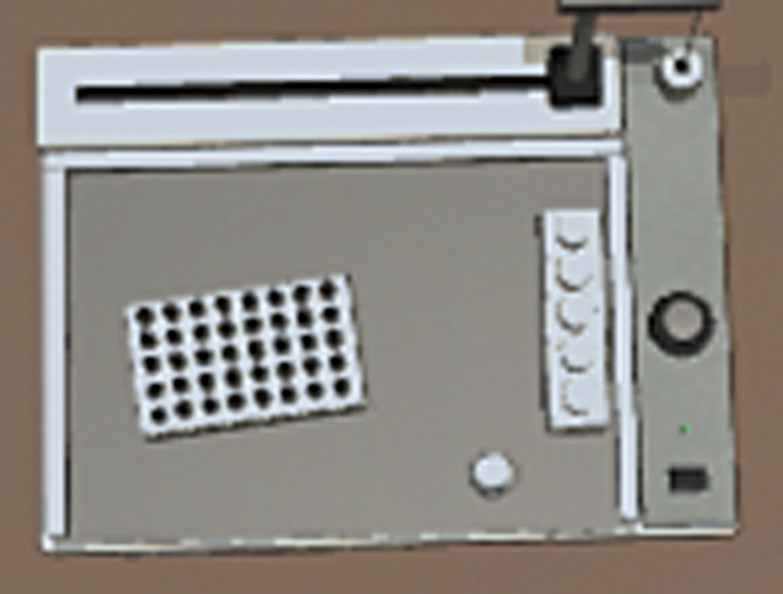

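Crop (5.4×, offset (175,120)): the rack is centred near (246,356) and turned about +8°, the key is at (681,323), the deck's left-rear corner is at about (67,168), and the vial is at (492,472).

```bash
cat > m.py <<'E'
from h import *
def fall(v,th): # first bright->dark crossing along v from its max
    i=int(np.argmax(v[:8]>190)); 
    while v[i]>=th: i+=1
    return i-1+(v[i-1]-th)/(v[i-1]-v[i])
def fit(c,pts,z):
    w=ray(c,pts,z)[:,:2].astype(np.float32)
    return cv2.fitLine(w,cv2.DIST_HUBER,0,0.001,0.01).ravel()
def sampler(c):
    g=cv2.cvtColor(c["img"],cv2.COLOR_BGR2GRAY).astype(float)
    L=fit(c,[(183+fall(g[r,183:195],150),r) for r in range(155,215)],.054)
    S=fit(c,[(x,147+fall(g[147:156,x],150)) for x in range(192,275)],.054)
    aS=np.arctan2(-S[1],-S[0]) if S[1]<0 else np.arctan2(S[1],S[0]) # dir +y
    yawS=aS-np.pi/2; aL=np.arctan2(L[1],L[0]); yawL=(aL+np.pi/2)%np.pi-np.pi/2
    A=np.array([[L[0],-S[0]],[L[1],-S[1]]]); k=np.linalg.solve(A,S[2:]-L[2:])
    corner=L[2:]+k[0]*L[:2]
    yaw=(yawS*83+yawL*60)/143
    R=np.array([[np.cos(yaw),-np.sin(yaw)],[np.sin(yaw),np.cos(yaw)]])
    return corner-R@[.1,.185],yaw,R,yawS,yawL
def rack(c,o,R):
    P=[o+R@np.array(p) for p in [(-.15,-.125),(-.15,.179),(.096,.179),(.096,-.125)]]
    q=proj(c,[[*p,.04] for p in P]).astype(np.int32)
    g=cv2.cvtColor(c["img"],cv2.COLOR_BGR2GRAY)
    m=np.zeros_like(g); cv2.fillPoly(m,[q],255)
    ca=((g<110)&(m>0)).astype(np.uint8)
    ca=cv2.morphologyEx(ca,cv2.MORPH_CLOSE,np.ones((5,5)))
    n,l,s,_=cv2.connectedComponentsWithStats(ca); k=1+np.argmax(s[1:,4])
    ys,xs=np.where((l==k)); 
    w=ray(c,np.c_[xs,ys],.082)[:,:2].astype(np.float32)
    (cx,cy),(a,b),t=cv2.minAreaRect(w)
    t=np.radians(t if a<b else t-90); t=(t+np.pi/2)%np.pi-np.pi/2
    return np.array([cx,cy]),t,(a,b)
E
python3 - <<'E'
from m import *
c=get_image("top"); o,yaw,R,a,b=sampler(c); print("sampler",o,yaw,a,b)
p,t,ab=rack(c,o,R); print("rack",p,t,ab,"in sampler",R.T@(p-o),t-yaw)
k=ray(c,[[175+681/5.4,120+323/5.4]],.055)[0]; print("key",k,R.T@(k[:2]-o))
print("home",o+R@[.055,.11])
for n,q in (("vial",(492,472,.085)),("std near",(547,215,.09))): print(n,ray(c,[[175+q[0]/5.4,120+q[1]/5.4]],q[2])[0])
print(proj(c,[[*(o+R@[.055,.11]),.04]]))
s=arm.get_obs(); print(s["tool_rot"],s["eef_pos"],s["clock"],s["ft_force"])
E
```

```text
sampler [0.58093457 0.01012676] 0.022050815 0.02471912 0.018359661
rack [0.53806907 0.06833313] 0.13832903949116315 (0.09130381792783737, 0.14606568217277527) in sampler [-0.04157168  0.05913736] 0.11627822478805627
key [ 0.56528833 -0.22180453  0.055     ] [-0.0207563  -0.23152992]
home [0.6334958  0.12131271]
vial [ 0.45999751 -0.09264917  0.085     ]
std near [ 0.63178532 -0.1308511   0.09      ]
[[207.35296876 163.07284518]]
[ 9.88933655e-01  1.48357043e-01 -8.00809866e-05 -6.38725758e-04] [ 0.14660955 -0.47770318  0.30336459] 0.2 [-0.35000828  0.63775571  0.46650906]
```

>>> drive_tool([
  {"fingers": 85, "travel": [19, 34, 0], "delta_rot": [0, 0, -4]},
  {"fingers": 85, "travel": [38, 68, 0], "delta_rot": [0, 0, -8]},
  {"fingers": 85, "travel": [57, 102, 0], "delta_rot": [0, 0, -12]},
  {"fingers": 85, "travel": [76, 136, 0], "delta_rot": [0, 0, -15.8]},
  {"fingers": 85, "travel": [95, 170, 0], "delta_rot": [0, 0, -15.8]},
])

```text
clock: 0.62
eef_pos: [0.2419, -0.3063, 0.3037]
tool_rot: [1.0, 0.009, -0.0, -0.0]
ft_force: [0.4, -0.1, 0.2]
grip_width: 0.995
gripper_force: 0.0
```

```bash
python3 -c "
from h import *
s=arm.get_obs(); print(s)"
```

```text
{'clock': 0.6167, 'qpos': array([-9.02439830e-01,  2.31173837e-02, -2.50038785e-01,  1.29790232e+00,
        1.94139977e-04,  2.22043990e+00]), 'qd': array([ 1.07185385, -0.39344946, -0.40571958, -0.02531264,  0.0056001 ,
        0.9876594 ]), 'tau': array([ -5.67451626, -25.43278813,  24.93243277,   0.39319533,
        -0.17748225,  -0.50079625]), 'eef_pos': array([ 0.24194155, -0.3063447 ,  0.30368287]), 'tool_rot': array([ 9.99956215e-01,  9.35631417e-03, -3.51890787e-06, -1.63069932e-04]), 'ft_force': array([ 0.42969883, -0.14135471,  0.22691014]), 'torque': array([-0.07461098, -0.06759224,  0.05700449]), 'gripper_force': 0.0, 'grip_width': 0.9948425883746362}
```

>>> drive_tool([
  {"fingers": 85, "travel": [8, 15, -4], "delta_rot": [0, 0, 7]},
  {"fingers": 85, "travel": [17, 30, -8], "delta_rot": [0, 0, 14]},
  {"fingers": 85, "travel": [25, 45, -12], "delta_rot": [0, 0, 21]},
  {"fingers": 85, "travel": [34, 60, -16], "delta_rot": [0, 0, 28]},
  {"fingers": 85, "travel": [42, 75, -20], "delta_rot": [0, 0, 35]},
])

```text
clock: 1.03
eef_pos: [0.2841, -0.2321, 0.2837]
tool_rot: [0.949, 0.314, 0.0, 0.0]
ft_force: [0.5, -0.4, 0.1]
grip_width: 0.997
gripper_force: 0.0
```

>>> drive_tool([
  {"fingers": 85, "travel": [8, 15, -4], "delta_rot": [0, 0, 7]},
  {"fingers": 85, "travel": [17, 30, -8], "delta_rot": [0, 0, 14]},
  {"fingers": 85, "travel": [25, 45, -12], "delta_rot": [0, 0, 21]},
  {"fingers": 85, "travel": [34, 60, -16], "delta_rot": [0, 0, 28]},
  {"fingers": 85, "travel": [42, 75, -20], "delta_rot": [0, 0, 35]},
])

```text
clock: 1.45
eef_pos: [0.326, -0.1572, 0.2637]
tool_rot: [0.811, 0.585, 0.0, 0.0]
ft_force: [0.2, -0.3, 0.2]
grip_width: 0.993
gripper_force: 0.0
```

>>> drive_tool([
  {"fingers": 85, "travel": [8, 15, -4], "delta_rot": [0, 0, 7]},
  {"fingers": 85, "travel": [17, 30, -8], "delta_rot": [0, 0, 14]},
  {"fingers": 85, "travel": [25, 45, -12], "delta_rot": [0, 0, 21]},
  {"fingers": 85, "travel": [34, 60, -16], "delta_rot": [0, 0, 28]},
  {"fingers": 85, "travel": [42, 75, -20], "delta_rot": [0, 0, 35]},
])

```text
clock: 1.87
eef_pos: [0.368, -0.0822, 0.2437]
tool_rot: [0.598, 0.802, 0.0, 0.0]
ft_force: [0.0, -0.6, 0.5]
grip_width: 0.995
gripper_force: 0.0
```

>>> drive_tool([
  {"fingers": 85, "travel": [8, 15, -4], "delta_rot": [0, 0, 7]},
  {"fingers": 85, "travel": [17, 30, -8], "delta_rot": [0, 0, 14]},
  {"fingers": 85, "travel": [25, 45, -12], "delta_rot": [0, 0, 21]},
  {"fingers": 85, "travel": [34, 60, -16], "delta_rot": [0, 0, 28]},
  {"fingers": 85, "travel": [42, 75, -20], "delta_rot": [0, 0, 35]},
])

```text
clock: 2.28
eef_pos: [0.41, -0.0072, 0.2237]
tool_rot: [0.329, 0.944, -0.0, 0.0]
ft_force: [-0.0, -0.7, -0.2]
grip_width: 0.993
gripper_force: 0.0
```

>>> drive_tool([
  {"fingers": 85, "travel": [8, 15, -4], "delta_rot": [0, 0, 7]},
  {"fingers": 85, "travel": [17, 30, -8], "delta_rot": [0, 0, 14]},
  {"fingers": 85, "travel": [25, 45, -12], "delta_rot": [0, 0, 21]},
  {"fingers": 85, "travel": [34, 60, -16], "delta_rot": [0, 0, 28]},
  {"fingers": 85, "travel": [42, 75, -20], "delta_rot": [0, 0, 35]},
])

```text
clock: 2.7
eef_pos: [0.452, 0.0678, 0.2036]
tool_rot: [0.03, 1.0, -0.0, -0.0]
ft_force: [-0.0, -0.2, -0.8]
grip_width: 0.997
gripper_force: 0.0
```

```bash
python3 -c "
from h import *
s=arm.get_obs(); print(s['qpos'],s['eef_pos'],s['tool_rot'])"
```

```text
[ 1.48944718e-01  2.29580264e-01 -2.83631416e-01  1.05778869e+00
 -5.18390141e-05  2.07993941e-01] [0.45203738 0.06781882 0.20355751] [ 2.95203192e-02  9.99564175e-01 -4.36187248e-05 -9.57980801e-05]
```

>>> drive_tool([
  {"fingers": 85, "travel": [0, 0, -20], "delta_rot": [0, 0, 4.6]},
  {"fingers": 85, "travel": [0, 0, -45], "delta_rot": [0, 0, 4.6]},
  {"fingers": 85, "travel": [0, 0, -65], "delta_rot": [0, 0, 4.6]},
  {"fingers": 85, "travel": [0, 0, -80], "delta_rot": [0, 0, 4.6]},
  {"fingers": 85, "travel": [0, 0, -86], "delta_rot": [0, 0, 4.6]},
])

```text
clock: 3.12
eef_pos: [0.4501, 0.0669, 0.1156]
tool_rot: [-0.008, 1.0, -0.0, -0.002]
ft_force: [-0.3, 0.6, 0.4]
grip_width: 0.996
gripper_force: 0.0
```

```bash
python3 -c "
from h import *
c=get_image('side'); cv2.imwrite('pics/s1.png',cv2.resize(c['img'][180:310,110:310],None,fx=4,fy=4,interpolation=cv2.INTER_CUBIC))
s=arm.get_obs();print(s['ft_force'],s['eef_pos'])"
```

```text
[ 0.24275265 -0.74010938 -0.29703662] [0.45005834 0.06682913 0.11558153]
```

View pics/s1.png

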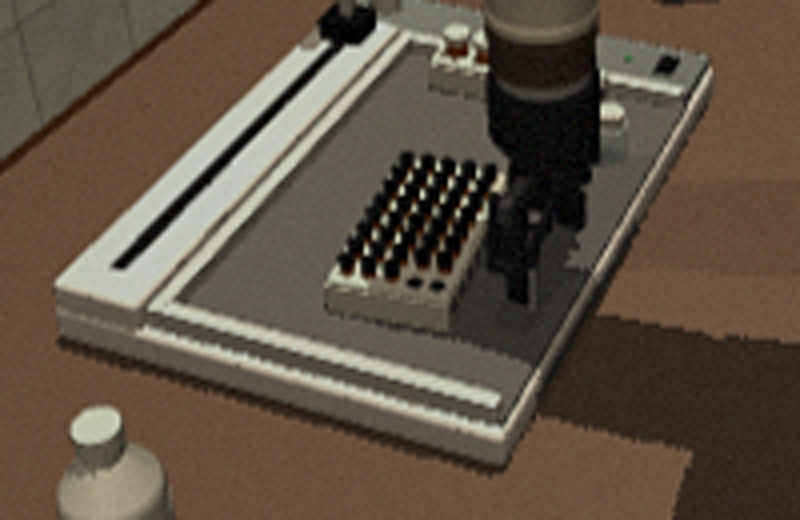

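The left finger's tip (528,308) stands just in front of the rack's front face, over the deck. Pushing now.

>>> drive_tool([
  {"fingers": 85, "travel": [6, 0, 0], "delta_rot": [0, 0, 0]},
  {"fingers": 85, "travel": [12, 0, 0], "delta_rot": [0, 0, 0]},
  {"fingers": 85, "travel": [18, 0, 0], "delta_rot": [0, 0, 0.3]},
  {"fingers": 85, "travel": [24, 0.5, 0], "delta_rot": [0, 0, 0.3]},
  {"fingers": 85, "travel": [30, 0.7, 0], "delta_rot": [0, 0, 0.3]},
])

```text
clock: 3.58
eef_pos: [0.4833, 0.0678, 0.1188]
tool_rot: [-0.01, 1.0, 0.0, 0.001]
ft_force: [-0.0, 0.4, -0.1]
grip_width: 0.994
gripper_force: 0.0
```

>>> drive_tool([
  {"fingers": 85, "travel": [5, 0.1, 0], "delta_rot": [0, 0, 0]},
  {"fingers": 85, "travel": [10, 0.2, 0], "delta_rot": [0, 0, 0]},
  {"fingers": 85, "travel": [15, 0.3, 0], "delta_rot": [0, 0, 0]},
  {"fingers": 85, "travel": [20, 0.4, 0], "delta_rot": [0, 0, 0]},
  {"fingers": 85, "travel": [25, 0.6, 0], "delta_rot": [0, 0, 0]},
])

```text
clock: 4.0
eef_pos: [0.5067, 0.0683, 0.1177]
tool_rot: [-0.01, 1.0, -0.0, -0.001]
ft_force: [-3.2, 0.0, 1.2]
grip_width: 0.997
gripper_force: 1.5
```

>>> drive_tool([
  {"fingers": 85, "travel": [5, 0.1, 0], "delta_rot": [0, 0, 0]},
  {"fingers": 85, "travel": [10, 0.2, 0], "delta_rot": [0, 0, 0]},
  {"fingers": 85, "travel": [15, 0.3, 0], "delta_rot": [0, 0, 0]},
  {"fingers": 85, "travel": [20, 0.4, 0], "delta_rot": [0, 0, 0]},
  {"fingers": 85, "travel": [25, 0.6, 0], "delta_rot": [0, 0, 0]},
])

```text
clock: 4.42
eef_pos: [0.5323, 0.0688, 0.1178]
tool_rot: [-0.01, 1.0, -0.0, 0.0]
ft_force: [-1.6, -0.2, -0.6]
grip_width: 0.998
gripper_force: 0.9
```

```bash
python3 -c "
from m import *
c=get_image('top'); cv2.imwrite('pics/t2.png',cv2.resize(c['img'][120:230,175:320],None,fx=5.4,fy=5.4,interpolation=cv2.INTER_CUBIC))
s=arm.get_obs();print(s['ft_force'],s['eef_pos'],s['tool_rot'])"
```

```text
[ 0.93223499  0.04382242 -0.81085138] [0.53350314 0.0688633  0.11794822] [-1.00055665e-02  9.99949477e-01 -5.55917883e-05  9.64033594e-04]
```

View pics/t2.png

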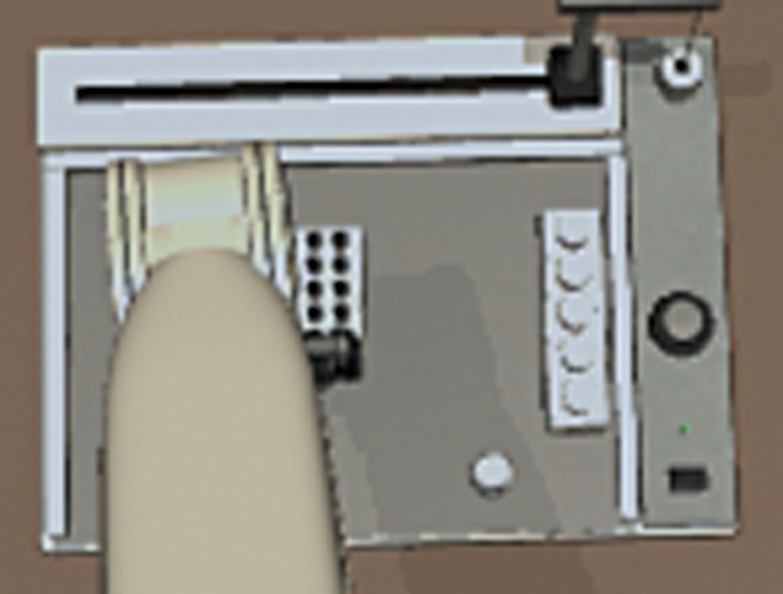

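The rack is now square to the deck: its rear edge is at row 226 and the stop edge at row 168, so about 40 mm remain.

>>> drive_tool([
  {"fingers": 85, "travel": [5, 0.1, 0], "delta_rot": [0, 0, 0]},
  {"fingers": 85, "travel": [10, 0.2, 0], "delta_rot": [0, 0, 0]},
  {"fingers": 85, "travel": [15, 0.3, 0], "delta_rot": [0, 0, 0.2]},
  {"fingers": 85, "travel": [20, 0.4, 0], "delta_rot": [0, 0, 0.2]},
  {"fingers": 85, "travel": [25, 0.6, 0], "delta_rot": [0, 0, 0.2]},
])

```text
clock: 4.88
eef_pos: [0.5573, 0.0695, 0.1179]
tool_rot: [-0.012, 1.0, -0.0, 0.0]
ft_force: [-2.3, -0.1, 1.0]
grip_width: 0.999
gripper_force: 1.3
```

>>> drive_tool([
  {"fingers": 85, "travel": [2, 0, 0], "delta_rot": [0, 0, 0]},
  {"fingers": 85, "travel": [4, 0.1, 0], "delta_rot": [0, 0, 0]},
  {"fingers": 85, "travel": [6, 0.1, 0], "delta_rot": [0, 0, 0]},
  {"fingers": 85, "travel": [8, 0.2, 0], "delta_rot": [0, 0, 0]},
  {"fingers": 85, "travel": [10, 0.2, 0], "delta_rot": [0, 0, 0]},
])

```text
clock: 5.3
eef_pos: [0.5668, 0.0697, 0.1179]
tool_rot: [-0.012, 1.0, 0.0, -0.0]
ft_force: [-2.4, 0.2, 0.7]
grip_width: 0.993
gripper_force: 1.4
```

>>> drive_tool([
  {"fingers": 85, "travel": [1, 0, 0], "delta_rot": [0, 0, 0]},
  {"fingers": 85, "travel": [2, 0, 0], "delta_rot": [0, 0, 0]},
  {"fingers": 85, "travel": [3, 0, 0], "delta_rot": [0, 0, 0]},
])

```text
clock: 5.55
eef_pos: [0.5696, 0.0697, 0.1179]
tool_rot: [-0.012, 1.0, 0.0, -0.0]
ft_force: [-3.7, 0.4, 1.8]
grip_width: 0.997
gripper_force: 1.5
```

>>> drive_tool([
  {"fingers": 85, "travel": [1, 0, 0], "delta_rot": [0, 0, 0]},
  {"fingers": 85, "travel": [2, 0, 0], "delta_rot": [0, 0, 0]},
  {"fingers": 85, "travel": [3, 0, 0], "delta_rot": [0, 0, 0]},
])

```text
clock: 5.8
eef_pos: [0.5728, 0.0697, 0.1179]
tool_rot: [-0.012, 1.0, 0.0, -0.0]
ft_force: [-3.3, -0.1, 1.7]
grip_width: 0.997
gripper_force: 1.5
```

>>> drive_tool([
  {"fingers": 85, "travel": [1, 0, 0], "delta_rot": [0, 0, 0]},
  {"fingers": 85, "travel": [2, 0, 0], "delta_rot": [0, 0, 0]},
])

```text
clock: 5.97
eef_pos: [0.5748, 0.0697, 0.1179]
tool_rot: [-0.012, 1.0, -0.0, -0.0]
ft_force: [-2.7, -0.1, 1.0]
grip_width: 0.997
gripper_force: 1.5
```

>>> drive_tool([
  {"fingers": 85, "travel": [1, 0, 0], "delta_rot": [0, 0, 0]},
  {"fingers": 85, "travel": [2, 0, 0], "delta_rot": [0, 0, 0]},
])

```text
clock: 6.13
eef_pos: [0.5768, 0.0697, 0.1179]
tool_rot: [-0.012, 1.0, 0.0, 0.0]
ft_force: [-4.1, -0.1, 1.4]
grip_width: 0.992
gripper_force: 1.5
```

>>> drive_tool([
  {"fingers": 85, "travel": [1, 0, 0], "delta_rot": [0, 0, 0]},
  {"fingers": 85, "travel": [2, 0, 0], "delta_rot": [0, 0, 0]},
])

```text
clock: 6.3
eef_pos: [0.5788, 0.0697, 0.1179]
tool_rot: [-0.012, 1.0, -0.0, -0.0]
ft_force: [-2.2, -0.3, 1.5]
grip_width: 0.995
gripper_force: 1.6
```

>>> drive_tool([
  {"fingers": 85, "travel": [1, 0, 0], "delta_rot": [0, 0, 0]},
  {"fingers": 85, "travel": [2, 0, 0], "delta_rot": [0, 0, 0]},
])

```text
clock: 6.47
eef_pos: [0.5805, 0.0697, 0.1179]
tool_rot: [-0.012, 1.0, 0.0, -0.0]
ft_force: [-5.9, 0.5, 3.9]
grip_width: 0.991
gripper_force: 3.0
```

>>> drive_tool([
  {"fingers": 85, "travel": [1, 0, 0], "delta_rot": [0, 0, 0]},
  {"fingers": 85, "travel": [1.5, 0, 0], "delta_rot": [0, 0, 0]},
])

```text
clock: 6.63
eef_pos: [0.5806, 0.0697, 0.1178]
tool_rot: [-0.012, 1.0, 0.0, -0.002]
ft_force: [-7.9, 0.2, 6.7]
grip_width: 0.996
gripper_force: 4.4
```

>>> drive_tool([
  {"fingers": 85, "travel": [1, 0, 0], "delta_rot": [0, 0, 0]},
  {"fingers": 85, "travel": [1, 0, 0], "delta_rot": [0, 0, 0]},
  {"fingers": 85, "travel": [-5, 0, 0], "delta_rot": [0, 0, 0]},
  {"fingers": 85, "travel": [-17, 0, 0], "delta_rot": [0, 0, 0]},
  {"fingers": 85, "travel": [-17, 0, 0], "delta_rot": [0, 0, 0]},
])

```text
clock: 7.05
eef_pos: [0.5644, 0.0697, 0.1179]
tool_rot: [-0.012, 1.0, -0.0, 0.0]
ft_force: [-0.8, 0.7, -0.1]
grip_width: 0.993
gripper_force: 0.0
```

>>> drive_tool([
  {"fingers": 85, "travel": [0, 0, 30], "delta_rot": [0, 0, 0]},
  {"fingers": 40, "travel": [0, 0, 65], "delta_rot": [0, 0, 0]},
  {"fingers": 0, "travel": [0, 0, 85], "delta_rot": [0, 0, 0]},
  {"fingers": 0, "travel": [0, -20, 90], "delta_rot": [0, 0, 0]},
  {"fingers": 0, "travel": [0, -50, 90], "delta_rot": [0, 0, 0]},
])

```text
clock: 7.47
eef_pos: [0.5683, 0.0213, 0.2114]
tool_rot: [-0.014, 1.0, 0.0, 0.005]
ft_force: [0.2, 0.1, -0.9]
grip_width: 0.449
gripper_force: 0.0
```

>>> drive_tool([
  {"fingers": 0, "travel": [10, -30, 0], "delta_rot": [0, 0, 0]},
  {"fingers": 0, "travel": [30, -60, 0], "delta_rot": [0, 0, 0]},
  {"fingers": 0, "travel": [55, -70, 0], "delta_rot": [0, 0, 0]},
  {"fingers": 0, "travel": [70, -72, 0], "delta_rot": [0, 0, 0]},
  {"fingers": 0, "travel": [70, -72, 0], "delta_rot": [0, 0, 0]},
])

```text
clock: 7.88
eef_pos: [0.6389, -0.0542, 0.2078]
tool_rot: [-0.011, 1.0, -0.0, 0.002]
ft_force: [-0.2, 0.1, 0.5]
grip_width: 0.004
gripper_force: 0.0
```

```bash
python3 -c "
from m import *
c=get_image('side'); cv2.imwrite('pics/s2.png',cv2.resize(c['img'][170:310,110:310],None,fx=4,fy=4,interpolation=cv2.INTER_CUBIC))
s=arm.get_obs();print(s['ft_force'],s['eef_pos'],s['tool_rot'],s['grip_width'],s['clock'])"
```

```text
[-0.67069437  0.35392502  0.00091335] [ 0.63704992 -0.05324484  0.20757398] [-1.12634108e-02  9.99935984e-01 -1.53419472e-04  1.06788455e-03] -0.0019047131494283815 7.9333
```

View pics/s2.png

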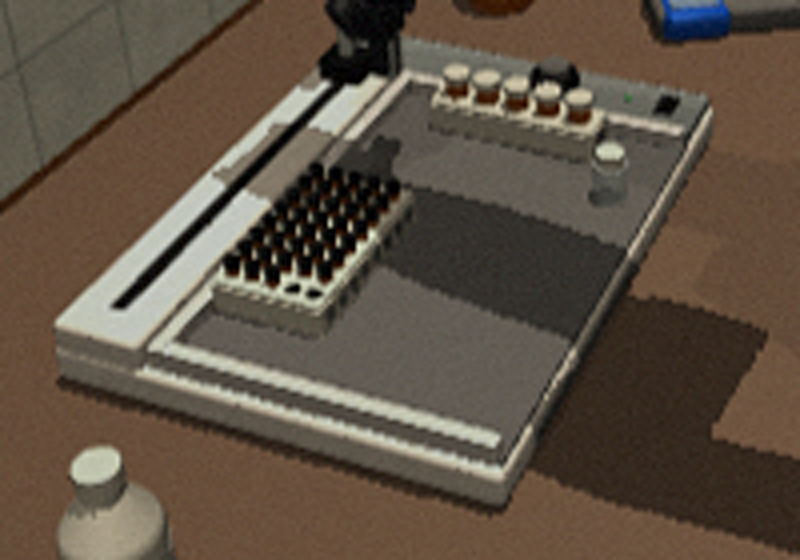

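Side view: the rack lies along the rear stop and is still short of the left fence. Next I lower the closed fingers at its right end and push left.

>>> drive_tool([
  {"fingers": 0, "travel": [0, 0, -25], "delta_rot": [0, 0, 0]},
  {"fingers": 0, "travel": [0, 0, -50], "delta_rot": [0, 0, 0]},
  {"fingers": 0, "travel": [0, 0, -70], "delta_rot": [0, 0, 0]},
  {"fingers": 0, "travel": [0, 0, -80], "delta_rot": [0, 0, 0]},
  {"fingers": 0, "travel": [0, 0, -84], "delta_rot": [0, 0, 0]},
])

```text
clock: 8.35
eef_pos: [0.6336, -0.0517, 0.1218]
tool_rot: [-0.012, 1.0, 0.0, -0.002]
ft_force: [-1.2, -0.6, -0.4]
grip_width: 0.001
gripper_force: 0.0
```

>>> drive_tool([
  {"fingers": 0, "travel": [0, 5, 0], "delta_rot": [0, 0, 0]},
  {"fingers": 0, "travel": [0, 10, 0], "delta_rot": [0, 0, 0]},
  {"fingers": 0, "travel": [0, 15, 0], "delta_rot": [0, 0, 0]},
  {"fingers": 0, "travel": [0, 20, 0], "delta_rot": [0, 0, 0]},
  {"fingers": 0, "travel": [0, 25, 0], "delta_rot": [0, 0, 0]},
])

```text
clock: 8.77
eef_pos: [0.6359, -0.0265, 0.1252]
tool_rot: [-0.012, 1.0, -0.0, 0.001]
ft_force: [0.3, -0.1, -0.1]
grip_width: -0.0
gripper_force: 0.0
```

>>> drive_tool([
  {"fingers": 0, "travel": [0, 5, 0], "delta_rot": [0, 0, 0]},
  {"fingers": 0, "travel": [0, 10, 0], "delta_rot": [0, 0, 0]},
  {"fingers": 0, "travel": [0, 15, 0], "delta_rot": [0, 0, 0]},
  {"fingers": 0, "travel": [0, 20, 0], "delta_rot": [0, 0, 0]},
  {"fingers": 0, "travel": [-0.5, 25, 0], "delta_rot": [0, 0, 0]},
])

```text
clock: 9.18
eef_pos: [0.635, -0.0027, 0.1244]
tool_rot: [-0.011, 1.0, -0.001, 0.0]
ft_force: [0.7, -4.1, 2.3]
grip_width: 0.003
gripper_force: 1.8
```

>>> drive_tool([
  {"fingers": 0, "travel": [0, 5, 0], "delta_rot": [0, 0, 0]},
  {"fingers": 0, "travel": [0, 10, 0], "delta_rot": [0, 0, 0]},
  {"fingers": 0, "travel": [-0.5, 15, 0], "delta_rot": [0, 0, 0]},
])

```text
clock: 9.43
eef_pos: [0.6345, 0.0127, 0.1243]
tool_rot: [-0.012, 1.0, -0.0, 0.0]
ft_force: [-0.8, -4.3, 4.5]
grip_width: -0.002
gripper_force: 2.2
```

>>> drive_tool([
  {"fingers": 0, "travel": [0, 3, 0], "delta_rot": [0, 0, 0]},
  {"fingers": 0, "travel": [0, 6, 0], "delta_rot": [0, 0, 0]},
  {"fingers": 0, "travel": [0, 8, 0], "delta_rot": [0, 0, 0]},
])

```text
clock: 9.68
eef_pos: [0.6345, 0.021, 0.1242]
tool_rot: [-0.012, 1.0, -0.0, 0.0]
ft_force: [0.1, -4.5, 4.2]
grip_width: -0.0
gripper_force: 2.6
```

>>> drive_tool([
  {"fingers": 0, "travel": [0, 1, 0], "delta_rot": [0, 0, 0]},
  {"fingers": 0, "travel": [0, 2, 0], "delta_rot": [0, 0, 0]},
])

```text
clock: 9.85
eef_pos: [0.6344, 0.0226, 0.1241]
tool_rot: [-0.012, 1.0, -0.0, 0.0]
ft_force: [-0.3, -4.5, 4.3]
grip_width: 0.0
gripper_force: 2.6
```

>>> drive_tool([
  {"fingers": 0, "travel": [0, 1, 0], "delta_rot": [0, 0, 0]},
  {"fingers": 0, "travel": [0, 2, 0], "delta_rot": [0, 0, 0]},
])

```text
clock: 10.02
eef_pos: [0.6344, 0.0244, 0.1241]
tool_rot: [-0.012, 1.0, -0.0, 0.0]
ft_force: [0.6, -5.5, 4.6]
grip_width: 0.003
gripper_force: 2.6
```

>>> drive_tool([
  {"fingers": 0, "travel": [0, 1, 0], "delta_rot": [0, 0, 0]},
  {"fingers": 0, "travel": [0, 2, 0], "delta_rot": [0, 0, 0]},
])

```text
clock: 10.18
eef_pos: [0.6343, 0.0264, 0.1241]
tool_rot: [-0.012, 1.0, -0.0, 0.0]
ft_force: [-0.3, -5.1, 5.1]
grip_width: 0.001
gripper_force: 2.6
```

>>> drive_tool([
  {"fingers": 0, "travel": [0, 1, 0], "delta_rot": [0, 0, 0]},
  {"fingers": 0, "travel": [0, 2, 0], "delta_rot": [0, 0, 0]},
])

```text
clock: 10.35
eef_pos: [0.6343, 0.0283, 0.1241]
tool_rot: [-0.012, 1.0, -0.0, 0.0]
ft_force: [-1.0, -5.5, 5.4]
grip_width: -0.001
gripper_force: 2.6
```

>>> drive_tool([
  {"fingers": 0, "travel": [0, 1, 0], "delta_rot": [0, 0, 0]},
  {"fingers": 0, "travel": [0, 2, 0], "delta_rot": [0, 0, 0]},
])

```text
clock: 10.52
eef_pos: [0.6344, 0.0304, 0.1241]
tool_rot: [-0.012, 1.0, -0.0, 0.0]
ft_force: [-0.4, -4.5, 4.9]
grip_width: -0.003
gripper_force: 2.6
```

>>> drive_tool([
  {"fingers": 0, "travel": [0, 1, 0], "delta_rot": [0, 0, 0]},
  {"fingers": 0, "travel": [0, 1.5, 0], "delta_rot": [0, 0, 0]},
])

```text
clock: 10.68
eef_pos: [0.6343, 0.032, 0.1241]
tool_rot: [-0.012, 1.0, -0.0, 0.0]
ft_force: [0.2, -4.3, 3.1]
grip_width: 0.001
gripper_force: 2.4
```

```bash
python3 -c "
from m import *
c=get_image('side'); cv2.imwrite('pics/s3.png',cv2.resize(c['img'][170:310,110:310],None,fx=4,fy=4,interpolation=cv2.INTER_CUBIC))"
```

```text
(no output)
```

View pics/s3.png

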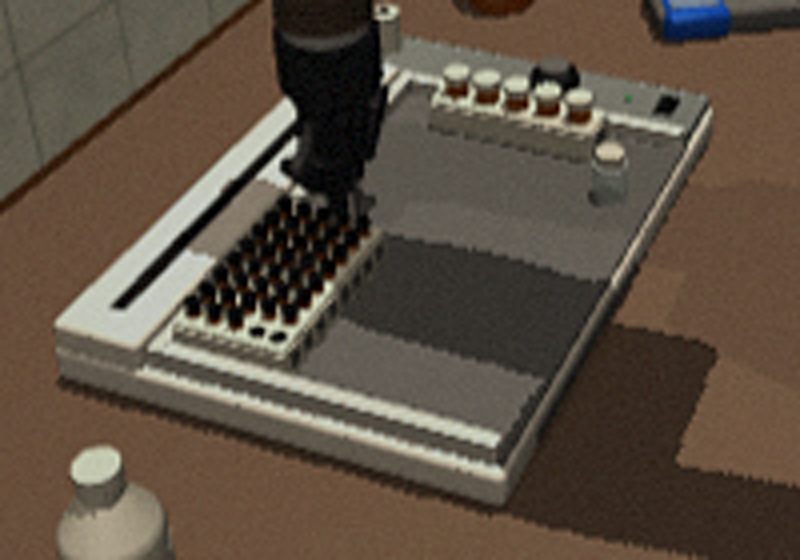

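The rack's left end (bottom edge near (230,350)) is within a few mm of the left fence, so I'm creeping on.

>>> drive_tool([
  {"fingers": 0, "travel": [0, 1, 0], "delta_rot": [0, 0, 0]},
  {"fingers": 0, "travel": [0, 2, 0], "delta_rot": [0, 0, 0]},
])

```text
clock: 10.9
eef_pos: [0.6342, 0.034, 0.1239]
tool_rot: [-0.012, 1.0, -0.0, -0.0]
ft_force: [-0.1, -4.2, 3.6]
grip_width: -0.003
gripper_force: 2.5
```

>>> drive_tool([
  {"fingers": 0, "travel": [0, 1, 0], "delta_rot": [0, 0, 0]},
  {"fingers": 0, "travel": [0, 2, 0], "delta_rot": [0, 0, 0]},
])

```text
clock: 11.07
eef_pos: [0.6342, 0.035, 0.124]
tool_rot: [-0.011, 1.0, -0.002, -0.0]
ft_force: [-0.2, -9.8, 4.2]
grip_width: -0.002
gripper_force: 5.2
```

>>> drive_tool([
  {"fingers": 0, "travel": [0, 1, 0], "delta_rot": [0, 0, 0]},
  {"fingers": 0, "travel": [0, 1.5, 0], "delta_rot": [0, 0, 0]},
])

```text
clock: 11.23
eef_pos: [0.6342, 0.0352, 0.124]
tool_rot: [-0.011, 1.0, -0.003, -0.0]
ft_force: [-0.8, -12.7, 6.0]
grip_width: 0.003
gripper_force: 6.4
```

Force jumped to 12.7 N, so the rack is on the fence. Now back off and re-square against the stop from the front.

>>> drive_tool([
  {"fingers": 0, "travel": [0, -6, 0], "delta_rot": [0, 0, 0]},
  {"fingers": 0, "travel": [0, -18, 0], "delta_rot": [0, 0, 0]},
  {"fingers": 0, "travel": [0, -18, 20], "delta_rot": [0, 0, 0]},
  {"fingers": 0, "travel": [0, -18, 55], "delta_rot": [0, 0, 0]},
  {"fingers": 0, "travel": [0, -18, 85], "delta_rot": [0, 0, 0]},
])

```text
clock: 11.65
eef_pos: [0.633, 0.02, 0.208]
tool_rot: [-0.012, 1.0, 0.001, -0.002]
ft_force: [0.9, 0.4, 0.8]
grip_width: 0.002
gripper_force: 0.0
```

>>> drive_tool([
  {"fingers": 40, "travel": [-20, 15, 0], "delta_rot": [0, 0, 0]},
  {"fingers": 85, "travel": [-40, 40, 0], "delta_rot": [0, 0, 0]},
  {"fingers": 85, "travel": [-60, 65, 0], "delta_rot": [0, 0, 0]},
  {"fingers": 85, "travel": [-78, 90, 0], "delta_rot": [0, 0, 0]},
  {"fingers": 85, "travel": [-79, 97, 0], "delta_rot": [0, 0, 0]},
])

```text
clock: 12.07
eef_pos: [0.5513, 0.1199, 0.2081]
tool_rot: [-0.014, 1.0, 0.002, -0.003]
ft_force: [-0.9, -0.6, -0.4]
grip_width: 0.704
gripper_force: 0.0
```

>>> drive_tool([
  {"fingers": 85, "travel": [0, 0, -25], "delta_rot": [0, 0, 0]},
  {"fingers": 85, "travel": [0, 0, -55], "delta_rot": [0, 0, 0]},
  {"fingers": 85, "travel": [0, 0, -78], "delta_rot": [0, 0, 0]},
  {"fingers": 85, "travel": [0, 0, -90], "delta_rot": [0, 0, 0]},
  {"fingers": 85, "travel": [0, 0, -91], "delta_rot": [0, 0, 0]},
])

```text
clock: 12.48
eef_pos: [0.5525, 0.1166, 0.1138]
tool_rot: [-0.012, 1.0, 0.0, -0.004]
ft_force: [-0.2, -0.2, -0.9]
grip_width: 0.994
gripper_force: 0.0
```

>>> drive_tool([
  {"fingers": 85, "travel": [4, 0, 0], "delta_rot": [0, 0, 0]},
  {"fingers": 85, "travel": [8, 0, 0], "delta_rot": [0, 0, 0]},
  {"fingers": 85, "travel": [12, 0, 0], "delta_rot": [0, 0, 0]},
  {"fingers": 85, "travel": [16, 0, 0], "delta_rot": [0, 0, 0]},
  {"fingers": 85, "travel": [20, 0, 0], "delta_rot": [0, 0, 0]},
])

```text
clock: 12.9
eef_pos: [0.5765, 0.1168, 0.119]
tool_rot: [-0.012, 1.0, 0.0, 0.001]
ft_force: [0.5, 0.1, -0.7]
grip_width: 0.992
gripper_force: 0.0
```

>>> drive_tool([
  {"fingers": 85, "travel": [1, 0, 0], "delta_rot": [0, 0, 0]},
  {"fingers": 85, "travel": [2, 0, 0], "delta_rot": [0, 0, 0]},
  {"fingers": 85, "travel": [3, 0, 0], "delta_rot": [0, 0, 0]},
])

```text
clock: 13.15
eef_pos: [0.5783, 0.1167, 0.1181]
tool_rot: [-0.012, 1.0, 0.0, 0.0]
ft_force: [-0.0, 0.1, -0.2]
grip_width: 0.994
gripper_force: 0.0
```

>>> drive_tool([
  {"fingers": 85, "travel": [1, 0, 0], "delta_rot": [0, 0, 0]},
  {"fingers": 85, "travel": [2, 0, 0], "delta_rot": [0, 0, 0]},
])

```text
clock: 13.32
eef_pos: [0.5794, 0.1167, 0.1178]
tool_rot: [-0.012, 1.0, -0.0, -0.001]
ft_force: [-3.8, 0.6, 3.1]
grip_width: 0.995
gripper_force: 2.0
```

>>> drive_tool([
  {"fingers": 85, "travel": [1, 0, 0], "delta_rot": [0, 0, 0]},
  {"fingers": 85, "travel": [2, 0, 0], "delta_rot": [0, 0, 0]},
  {"fingers": 85, "travel": [2, 0, 0], "delta_rot": [0, 0, 0]},
])

```text
clock: 13.57
eef_pos: [0.5797, 0.1167, 0.1177]
tool_rot: [-0.012, 1.0, -0.0, -0.003]
ft_force: [-7.4, -0.2, 5.0]
grip_width: 0.996
gripper_force: 3.8
```

>>> drive_tool([
  {"fingers": 85, "travel": [-6, 0, 0], "delta_rot": [0, 0, 0]},
  {"fingers": 85, "travel": [-20, 0, 0], "delta_rot": [0, 0, 0]},
  {"fingers": 85, "travel": [-20, 0, 20], "delta_rot": [0, 0, 0]},
  {"fingers": 30, "travel": [-20, 0, 55], "delta_rot": [0, 0, 0]},
  {"fingers": 0, "travel": [-20, 0, 90], "delta_rot": [0, 0, 0]},
])

```text
clock: 13.98
eef_pos: [0.561, 0.1165, 0.2074]
tool_rot: [-0.012, 1.0, -0.0, -0.002]
ft_force: [1.7, 0.4, 0.6]
grip_width: 0.745
gripper_force: 0.0
```

>>> drive_tool([
  {"fingers": 0, "travel": [0, -39, 4], "delta_rot": [0, 0, 0]},
  {"fingers": 0, "travel": [0, -78, 8], "delta_rot": [0, 0, 0]},
  {"fingers": 0, "travel": [0, -117, 12], "delta_rot": [0, 0, 0]},
  {"fingers": 0, "travel": [0, -156, 15], "delta_rot": [0, 0, 0]},
  {"fingers": 0, "travel": [0, -195, 15], "delta_rot": [0, 0, 0]},
])

```text
clock: 14.4
eef_pos: [0.5626, -0.0799, 0.224]
tool_rot: [-0.012, 1.0, -0.0, 0.002]
ft_force: [1.6, -0.3, 0.5]
grip_width: 0.003
gripper_force: 0.0
```

```bash
python3 -c "
from m import *
c=get_image('top'); cv2.imwrite('pics/t3.png',cv2.resize(c['img'][120:230,175:320],None,fx=5.4,fy=5.4,interpolation=cv2.INTER_CUBIC))
s=arm.get_obs();print(s['ft_force'],s['eef_pos'],s['qpos'],s['grip_width'],s['clock'])"
```

```text
[ 0.31021911 -3.48568286  0.77047182] [ 0.56231478 -0.08709603  0.22367118] [-0.15132442  0.41861256  0.04490551  1.1935124  -0.00577372 -0.16790471] 0.0013017325474407153 14.45
```

View pics/t3.png

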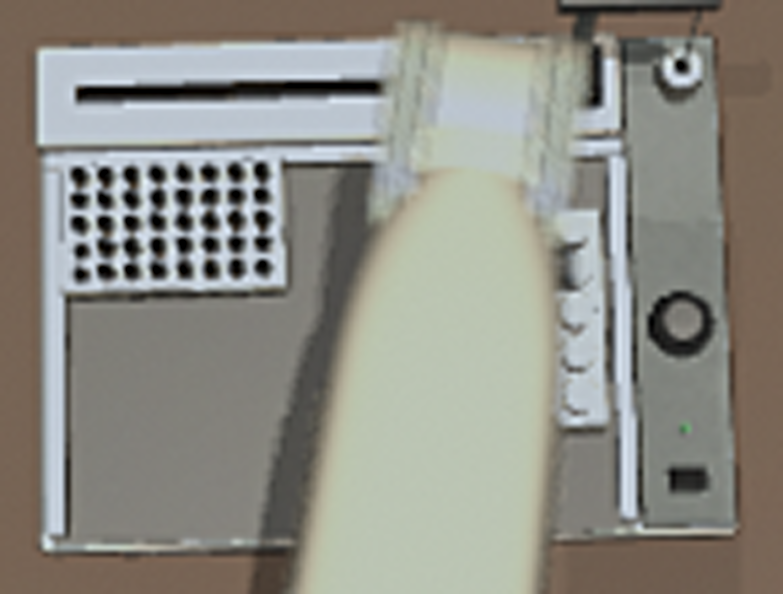

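The rack sits square in the corner: its left edge lies on the fence at column 65, its rear edge on the stop, and there is no wedge gap. Now the key at crop (681,323).

>>> drive_tool([
  {"fingers": 0, "travel": [1, -30, 0], "delta_rot": [0, 0, 0]},
  {"fingers": 0, "travel": [2, -65, 0], "delta_rot": [0, 0, 0]},
  {"fingers": 0, "travel": [3, -100, 0], "delta_rot": [0, 0, 0]},
  {"fingers": 0, "travel": [3, -130, 0], "delta_rot": [0, 0, 0]},
  {"fingers": 0, "travel": [3, -144, 0], "delta_rot": [0, 0, 0]},
])

```text
clock: 14.87
eef_pos: [0.5651, -0.2259, 0.2228]
tool_rot: [-0.01, 1.0, -0.001, 0.001]
ft_force: [0.6, -0.4, -0.6]
grip_width: -0.001
gripper_force: 0.0
```

>>> drive_tool([
  {"fingers": 0, "travel": [0, 0, -20], "delta_rot": [0, 0, 0]},
  {"fingers": 0, "travel": [0, 0, -45], "delta_rot": [0, 0, 0]},
  {"fingers": 0, "travel": [0, 0, -60], "delta_rot": [0, 0, 0]},
  {"fingers": 0, "travel": [0, 0, -65], "delta_rot": [0, 0, 0]},
  {"fingers": 0, "travel": [0, 0, -65], "delta_rot": [0, 0, 0]},
])

```text
clock: 15.28
eef_pos: [0.5643, -0.2214, 0.1561]
tool_rot: [-0.012, 1.0, 0.001, -0.002]
ft_force: [-0.9, 0.0, -0.6]
grip_width: 0.003
gripper_force: 0.0
```

```bash
python3 -c "
from m import *
c=get_image('side'); q=proj(c,[[.5653,-.2218,.055]])[0]; print(q)
x,y=int(q[0]),int(q[1]); cv2.imwrite('pics/s4.png',cv2.resize(c['img'][y-50:y+30,x-50:x+50],None,fx=7,fy=7,interpolation=cv2.INTER_CUBIC))
s=arm.get_obs();print(s['ft_force'],s['eef_pos'],s['grip_width'],s['clock'])"
```

```text
[249.34679009 188.41108168]
[-0.34632132 -0.14255272  1.04547412] [ 0.56516876 -0.22170674  0.15763373] -0.001731056941979472 15.3333
```

View pics/s4.png

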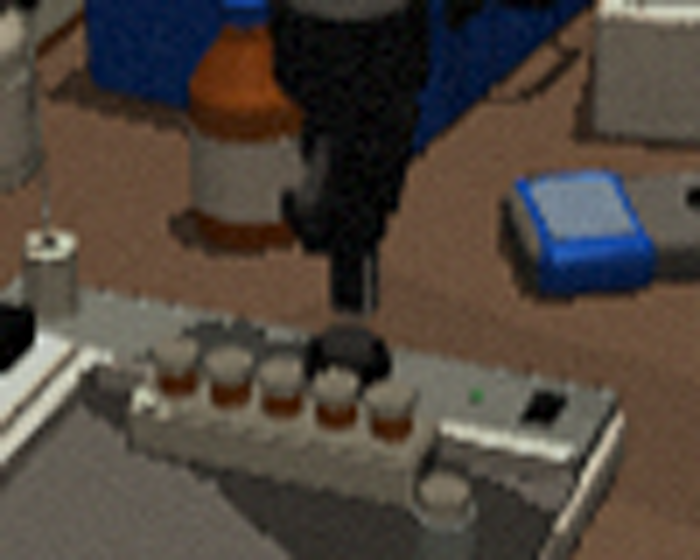

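The fingertip (355,310) is above the black key housing (348,350), centred on it within a few mm. The housing stands taller than I assumed, so I shift about 2 mm and go down slowly.

>>> drive_tool([
  {"fingers": 0, "travel": [-1, 0.5, -3], "delta_rot": [0, 0, 0]},
  {"fingers": 0, "travel": [-2, 1, -6], "delta_rot": [0, 0, 0]},
  {"fingers": 0, "travel": [-2, 1, -9], "delta_rot": [0, 0, 0]},
  {"fingers": 0, "travel": [-2, 1, -11], "delta_rot": [0, 0, 0]},
])

```text
clock: 15.67
eef_pos: [0.5634, -0.2212, 0.1473]
tool_rot: [-0.012, 1.0, -0.0, 0.0]
ft_force: [-0.4, -0.3, 0.1]
grip_width: 0.003
gripper_force: 0.0
```

>>> drive_tool([
  {"fingers": 0, "travel": [0, 0, -1], "delta_rot": [0, 0, 0]},
  {"fingers": 0, "travel": [0, 0, -2], "delta_rot": [0, 0, 0]},
  {"fingers": 0, "travel": [0, 0, -3], "delta_rot": [0, 0, 0]},
])

```text
clock: 15.92
eef_pos: [0.5633, -0.2214, 0.144]
tool_rot: [-0.012, 1.0, -0.0, 0.0]
ft_force: [0.9, -0.5, 0.3]
grip_width: 0.002
gripper_force: 0.0
```

>>> drive_tool([
  {"fingers": 0, "travel": [0, 0, -1], "delta_rot": [0, 0, 0]},
  {"fingers": 0, "travel": [0, 0, -2], "delta_rot": [0, 0, 0]},
  {"fingers": 0, "travel": [0, 0, -3], "delta_rot": [0, 0, 0]},
])

```text
clock: 16.17
eef_pos: [0.5633, -0.2214, 0.1411]
tool_rot: [-0.012, 1.0, -0.0, 0.0]
ft_force: [-0.3, 0.2, 2.7]
grip_width: 0.004
gripper_force: 1.1
```

>>> drive_tool([
  {"fingers": 0, "travel": [0, 0, -1], "delta_rot": [0, 0, 0]},
  {"fingers": 0, "travel": [0, 0, -2], "delta_rot": [0, 0, 0]},
])

```text
clock: 16.33
eef_pos: [0.5633, -0.2213, 0.1392]
tool_rot: [-0.012, 1.0, -0.0, 0.0]
ft_force: [-1.0, 0.2, 2.7]
grip_width: 0.002
gripper_force: 1.7
```

>>> drive_tool([
  {"fingers": 0, "travel": [0, 0, -1], "delta_rot": [0, 0, 0]},
  {"fingers": 0, "travel": [0, 0, -2], "delta_rot": [0, 0, 0]},
])

```text
clock: 16.5
eef_pos: [0.5633, -0.2214, 0.1373]
tool_rot: [-0.012, 1.0, -0.0, 0.0]
ft_force: [-1.5, -0.1, 3.9]
grip_width: 0.002
gripper_force: 2.3
```

>>> drive_tool([
  {"fingers": 0, "travel": [0, 0, -1], "delta_rot": [0, 0, 0]},
  {"fingers": 0, "travel": [0, 0, -2], "delta_rot": [0, 0, 0]},
])

```text
clock: 16.67
eef_pos: [0.5633, -0.2214, 0.1365]
tool_rot: [-0.012, 1.0, -0.0, 0.0]
ft_force: [-5.4, 2.2, 16.7]
grip_width: 0.0
gripper_force: 8.4
```

>>> drive_tool([
  {"fingers": 0, "travel": [0, 0, -0.5], "delta_rot": [0, 0, 0]},
  {"fingers": 0, "travel": [0, 0, -0.5], "delta_rot": [0, 0, 0]},
  {"fingers": 0, "travel": [0, 0, -0.5], "delta_rot": [0, 0, 0]},
])

```text
clock: 16.92
eef_pos: [0.5633, -0.2214, 0.1366]
tool_rot: [-0.012, 1.0, -0.0, 0.001]
ft_force: [-4.4, 1.9, 13.6]
grip_width: -0.001
gripper_force: 6.8
```

>>> drive_tool([
  {"fingers": 0, "travel": [0, 0, 4], "delta_rot": [0, 0, 0]},
  {"fingers": 0, "travel": [0, 0, 12], "delta_rot": [0, 0, 0]},
  {"fingers": 0, "travel": [0, 0, 40], "delta_rot": [0, 0, 0]},
  {"fingers": 0, "travel": [0, 0, 75], "delta_rot": [0, 0, 0]},
  {"fingers": 0, "travel": [0, 0, 110], "delta_rot": [0, 0, 0]},
])

```text
clock: 17.33
eef_pos: [0.5624, -0.221, 0.2442]
tool_rot: [-0.012, 1.0, 0.001, -0.002]
ft_force: [0.8, -0.0, 0.6]
grip_width: -0.001
gripper_force: 0.0
```

>>> drive_tool([
  {"fingers": 0, "travel": [-35, -5, 10], "delta_rot": [0, 0, 0]},
  {"fingers": 0, "travel": [-70, -10, 20], "delta_rot": [0, 0, 0]},
  {"fingers": 0, "travel": [-105, -15, 30], "delta_rot": [0, 0, 0]},
  {"fingers": 0, "travel": [-140, -20, 40], "delta_rot": [0, 0, 0]},
  {"fingers": 0, "travel": [-175, -25, 40], "delta_rot": [0, 0, 0]},
])

```text
clock: 17.75
eef_pos: [0.3874, -0.2467, 0.2861]
tool_rot: [-0.012, 1.0, -0.001, 0.001]
ft_force: [-0.1, -1.8, 0.4]
grip_width: 0.004
gripper_force: 0.0
```

>>> drive_tool([
  {"fingers": 0, "travel": [-15, -30, 0], "delta_rot": [0, 0, 0]},
  {"fingers": 0, "travel": [-30, -60, 0], "delta_rot": [0, 0, 0]},
  {"fingers": 0, "travel": [-40, -80, 0], "delta_rot": [0, 0, 0]},
  {"fingers": 0, "travel": [-40, -80, 0], "delta_rot": [0, 0, 0]},
  {"fingers": 0, "travel": [-40, -80, 0], "delta_rot": [0, 0, 0]},
])

```text
clock: 18.17
eef_pos: [0.3476, -0.327, 0.2842]
tool_rot: [-0.011, 1.0, 0.0, -0.0]
ft_force: [-0.2, 0.1, 0.1]
grip_width: -0.003
gripper_force: 0.0
```

```bash
python3 -c "
from m import *
c=get_image('top'); cv2.imwrite('pics/t5.png',cv2.resize(c['img'][110:240,165:335],None,fx=4.6,fy=4.6,interpolation=cv2.INTER_CUBIC))
s=arm.get_obs();print(s['ft_force'],s['eef_pos'],s['clock'])"
```

```text
[-0.11431391 -0.61457369  0.20341197] [ 0.34800757 -0.32631673  0.28413002] 18.2167
```

View pics/t5.png

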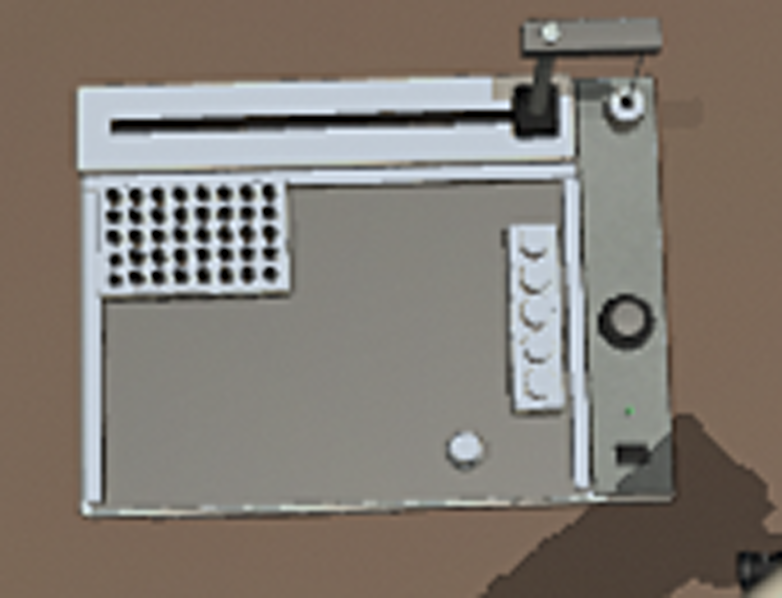

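The rack is square in the far left corner (rear left at (102,180)). The standards (535,318), vial (465,448) and key (626,321) are in their places, and the arm is clear.

```bash
python3 -c "
from plant import arm
print(arm.finish_job())"
```

```text
the job is handed in; nothing more can be done
None
```

I pushed the rack square into the far left corner, against the rear stop and left fence, then pressed the start key fully down and released it. The arm finished clear, the standards and vial look undisturbed, and the job was handed in at about 18 s; no verdict was shown.

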